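# Shut and lock the vial cool box

### The job

Shut the cool box and lock it: break the folding stay at its knee, lower the lid fully down, then pull the locking toggle outward and flip it over onto the lid's side, letting it drop fully back into its lock. Leave the carton, the jar and the beaker where they are.

Things in the scene. Friction and masses are not known exactly. Their poses are not given: they have to be found in the camera images.
- chest: White insulated cool box, fixed, 200 (x) by 180 (y) by 110 mm high, with a rack of vials in it. Origin: centre of its underside. Its axes: z up; the lid hinge runs along its x on the top rim of its -y side; the toggle stands outside its +y side; the folding stay is outside its -x side (towards the robot). It can stand turned by up to 0.3 rad.
- lid (a joint): Lid angle, rad: 0 = open on its stay (85 degrees up), 1.484 = fully shut. Flat white plate 200 by 188 mm, 18 mm thick, no handle; open, its outer face looks to the box's -y; shut, its top is at height 128 mm and its edge 8 mm beyond the box's +y face. Friction hinge: stays where left, needs 3 to 6 N at its edge. The straight stay blocks it.
- lid_hinge (a point): Middle of the lid's hinge axis, at the box's (0, -90, 110) mm, at the level of the lid's underside when shut. The axis runs along the box's x.
- lid_edge (a point): Middle of the lid's free long edge, on its outer (upper) face: 188 mm from the hinge axis along the lid and 18 mm from the lid's underside.
- stay_knee (a joint): Fold of the lid stay at its knee, rad: 0 = locked slightly past straight (on its stop), 0.16 = straight, then growing as the knee folds, to about 3.05 with the lid shut. Needs about 4 N at the knob.
- knee_knob (a point): Middle of the black knob on the stay's knee: round bar 18 mm thick, 45 mm long along the box's x, its middle 37 mm outside the box's -x wall. At the start 51 mm above the rim and 70 mm from the hinge line. The knee breaks towards the hinge and downward (box's -y, -z), on a circle about stay_foot.
- stay_foot (a point): Pivot of the lower stay link on the box's -x wall, at the box's (-106, 30, 90) mm; axis along the box's x. The stay is two flat steel links, 14 mm wide and 86 mm long between pivots; the upper one is pinned to the lid's side edge, 113 mm from the hinge.
- bat (a joint): Angle of the locking toggle, rad: 0 = unlocked, leaning 45 degrees outward, away from the box (box's +y); 1.571 = locked, leaning 45 degrees inward over the lid's front edge. It turns about bat_pivot, in the box's y-z plane.
- bat_pull (a joint): How far the bat is pulled out along its own length, m: 0 = dropped home in its notch, at most 0.018. A spring draws it in, 4 N at 0 growing to 10.5 N at 0.018. Between the two notches stands a hump that stops the bat from turning unless it is pulled out by at least 0.0125.
- bat_ball (a point): Centre of the steel ball at the end of the bat, 28 mm across, 120 mm from bat_pivot when home; the shank below it is 12 mm thick and bare for about 65 mm.
- bat_pivot (a point): Turning axis of the toggle, along the box's x, at the box's (-30, 145, 95) mm. It lies in an aluminium bracket 60 mm wide whose hump reaches 38 mm from this axis.
- carton: Brown carton 160 by 110 by 45 mm lying to the right of the box; bystander. Origin: centre of its underside.
- jar: Glass jar with white cap, 60 mm across, 85 mm high, to the left; bystander. Origin: centre of its underside.
- beaker: Open steel beaker 70 mm across at the rim, 85 mm high, to the left; bystander. Origin: centre of its underside.

How it is judged:
On the way, in this order (a step that is already met when the one before it is completed fails the run):
1. the stay is broken at its knee (value of joint stay_knee above 0.4 rad), for 0.05 s.
2. the lid is lowered fully shut (value of joint lid above 1.445 rad), for 0.1 s.
3. with the lid shut, the toggle is pulled out of its lock (value of joint bat_pull above 0.01 m and value of joint lid above 1.44 rad), for 0.05 s.
4. the toggle is flipped to the lid's side (value of joint bat above 1.4 rad and value of joint lid above 1.44 rad), for 0.05 s.
At the end, for the whole second after the job is handed in: The lid is shut (within 0.04 rad of fully down), the toggle leans over the lid (joint at least 1.45) and has dropped back into its lock (pulled out less than 3 mm), all at rest (value of joint lid above 1.44 rad and value of joint bat above 1.45 rad and value of joint bat_pull below 0.003 m and velocity of joint lid below 0.05 rad/s and velocity of joint bat below 0.1 rad/s); the robot touches nothing.
It fails at once if the carton is moved more than 30 mm (distance of carton from where it was at the start of the episode above 0.03 m).
It fails at once if the jar is moved more than 30 mm (distance of jar from where it was at the start of the episode above 0.03 m).
It fails at once if the beaker is moved more than 30 mm (distance of beaker from where it was at the start of the episode above 0.03 m).
It fails at once if the jar is tipped over (angle between jar's own z axis and vertical above 0.5 rad).
It fails at once if the beaker is tipped over (angle between beaker's own z axis and vertical above 0.5 rad).
It also fails if it takes over 69 s, if anything falls off the work surface, if the arm or the gripper's body presses on something with over 40 N, if the wrist force passes 120 N, or if a joint passes its speed limit or range.

### The arm

A 6-joint arm with a two-finger parallel gripper is mounted at the origin on the work surface. World frame = base frame: x ahead of the robot, y to its left, z up, the work surface at z = 0. Lengths are in m, angles in rad, forces in N, time in s.
With the tool pointing down it reaches from about 0.35 to 0.975 m from the base axis. Payload 4.9 kg.
Tool frame: the origin (TCP) lies at the very end of the fingers, on their centre line; the grasp point (between the pads) lies 19 mm behind it (manip.hold_point_z is the distance from the TCP to the grasp point, in m); z points along the fingers, x is the direction in which the jaws open and shut, and the axes are right-handed (so a half turn about z gives the same grasp; the last joint's range is limited). The gripper opens to 85 mm and grips with 20 to 120 N. Pads are 22 mm wide; open, the fingers measure 114 mm over their backs; the gripper's body (76 mm by 85 mm) begins 54 mm behind the grasp point. The pads swing forward as they close: fully open they stand 13 mm farther back than shut.
Start: joints at [-1.249, 0.053, 1.613, -0, 1.476, -0.119], TCP at [0.267, -0.565, 0.231] pointing down, gripper open.
Joint ranges: [-3.01, 3.01], [-1.01, 2.22], [0.06, 2.58], [-1.02, 4.17], [0.09, 2.62], [-3.14, 3.14]. Speed limits (rad/s): [2.57, 2.57, 3.14, 3.14, 3.14, 3.14].

### API

Orientations are given as a unit quaternion [w, x, y, z].
In Python, from plant import manip gives the robot as it stands.
- The arm moves only by the shell command python3 -m handwheel 'ROWS' [OPENING]. ROWS is JSON, a list of rows, each an object of numbers: "dx", "dy", "dz": the shift along the tool's x, y, z in m; "ax", "ay", "az": the turn, a rotation vector about the tool's x, y, z in rad. In form: [{"dx": .., "dy": .., "dz": .., "ax": .., "ay": .., "az": ..}, ...]. A call has 1 to 5 rows; each row is the pose to reach, as a shift and turn from the pose commanded when the call began, along the tool's axes at that moment; what a row does not reach only later rows make up. A row lasts 1/8 s, in which the tool goes at most 62.5 mm and 10.7 degrees, less where a joint would pass 70% of its speed; a pose out of reach is approached as far as the arm can. A call with a gripper value outside its range is refused whole. OPENING is the closure in counts, from 0 (fully open) to 255 (shut), set as the call begins (- or left out, the last holds). The fingers move at their own pace and stop on an object; the grip force is fixed at half the most. Time passes only in rows, so rows that repeat a pose let the fingers close. It gives the time, the measured TCP pose, the force and the opening at its end, in the units of the state.
- manip.state(): the state, without advancing time (a new reading comes with each control period).
- manip.grab_frame(name): name is "side" or "top" or "wrist"; returns a dict with "image" (480x640x3 uint8, blue, green, red), "z_map" (480x640 float32, m along the optical axis (not along the pixel's ray), 0 where there is no reading), "K" (3x3 intrinsics, pixels), "xyz" and "rotation" of the camera in the world. Camera axes: x right, y up, looking along -z (the intrinsics and any distortion apply to the point x, -y, -z); pixel columns grow to the right and rows downward; lengths in m; the calibration is good to about 2 mm. A picture is of the moment at which its call begins.
- manip.job_done(): hands the job in, once; it reports no verdict.
The state is a dict: "time": time; "joint_pos": joint angles; "joint_vel": joint speeds; "joint_efforts": joint torques, N m; "tool_pos": TCP position; "tool_rot": TCP orientation; "contact_force": force on the tool from outside, world axes, zero at the start; "ft_torque": the same for the moment, N m; "gripper_width": opening from 0.0 (shut) to 1.0 (fully open).
Only numpy, scipy, OpenCV 4.12 (cv2) and the standard library are available. Lean on these libraries where they do the work, as an engineer would, in place of code of your own. Each camera call takes 0.05 s, during which the arm holds its last target.

## Working session

There is one attempt and no reset: what is moved stays moved. The work goes in short steps, Python scripts to look and compute and a shell command to move; the robot and the scene stay as the last step left them, time stands still between calls to the robot, and variables do not carry over. Pictures are saved under pics/ and viewed, and the job is handed in when it is done.

```bash
ls; mkdir -p pics; cat > h.py <<'E'
import numpy as np, cv2, json
from plant import manip
def grab(n,save=None):
    f=manip.grab_frame(n)
    if save: cv2.imwrite('pics/'+save,f['image'])
    return f
def cloud(f):
    z=f['z_map']; K=np.array(f['K']); v,u=np.mgrid[0:480,0:640]
    x=(u-K[0,2])/K[0,0]*z; y=(v-K[1,2])/K[1,1]*z
    c=np.stack([x,-y,-z],-1)
    R=np.array(f['rotation'])
    return c@R.T+np.array(f['xyz'])
E
python3 - <<'E'
from h import *
for n in ['side','top','wrist']:
    f=grab(n,n+'0.png'); print(n,f['K'],f['xyz'],f['rotation'],{k:v for k,v in f.items() if k not in('image','z_map','K','xyz','rotation')})
    np.savez('/tmp/'+n+'0.npz',P=cloud(f),z=f['z_map'],im=f['image'])
print(manip.state(), [a for a in dir(manip) if a[0]!='_'])
E
```

```text
pics
side [[486.40408205   0.         326.57024773]
 [  0.         486.40408205 240.60244398]
 [  0.           0.           1.        ]] [-0.22588272 -0.96612425  0.90386384] [ 0.81469571  0.47433323 -0.15660559 -0.29453959] {}Traceback (most recent call last):
  File "<stdin>", line 4, in <module>
  File "h.py", line 12, in cloud
    return c@R.T+np.array(f['xyz'])
           ~^~~~
ValueError: matmul: Input operand 1 has a mismatch in its core dimension 0, with gufunc signature (n?,k),(k,m?)->(n?,m?) (size 4 is different from 3)
```

```bash
sed -i "s/    R=np.array(f\['rotation'\])/    R=qR(f['rotation'])/" h.py; cat >> h.py <<'E'
from scipy.spatial.transform import Rotation as Ro
def qR(q): return Ro.from_quat([q[1],q[2],q[3],q[0]]).as_matrix()
E
python3 - <<'E'
from h import *
for n in ['side','top','wrist']:
    f=grab(n,n+'0.png'); print(n,f['K'][0],f['xyz'],f['rotation'])
    np.savez('/tmp/'+n+'0.npz',P=cloud(f),z=f['z_map'],im=f['image'])
print(manip.state(), [a for a in dir(manip) if a[0]!='_'])
E
```

```text
side [486.40408205   0.         326.57024773] [-0.22588272 -0.96612425  0.90386384] [ 0.81469571  0.47433323 -0.15660559 -0.29453959]
top [458.20907146   0.         321.01988103] [0.42333853 0.00168661 1.19911878] [-0.70184813 -0.04553686  0.04838454  0.70922108]
wrist [412.5822952    0.         328.13326379] [ 0.33999023 -0.53040731  0.37233675] [ 0.8337213  -0.13496739  0.08684355 -0.52834724]
{'time': 0.2, 'joint_pos': array([-1.24899828e+00,  5.31496617e-02,  1.61375140e+00, -3.35958958e-06,
        1.47599014e+00, -1.18984357e-01]), 'joint_vel': array([ 8.38061182e-04, -1.45214848e-03, -5.05190887e-03, -7.80942820e-05,
       -1.46119406e-03, -1.32022740e-04]), 'joint_efforts': array([ 8.10035431e-05, -3.93674004e+01, -3.70204353e+01, -1.26983091e-04,
        4.89204715e-03, -2.32976782e-05]), 'tool_pos': array([ 0.26654016, -0.56488928,  0.23051563]), 'tool_rot': array([-4.08974502e-04,  8.44584781e-01, -5.35421448e-01, -5.04280561e-04]), 'contact_force': array([-0.50710659,  0.30843607,  0.2344183 ]), 'ft_torque': array([-0.09238369,  0.01866606,  0.06049812]), 'gripper_width': 1.0000188354129331} ['IKError', 'grab_frame', 'hold_point_z', 'job_done', 'state']
```

View pics/side0.png

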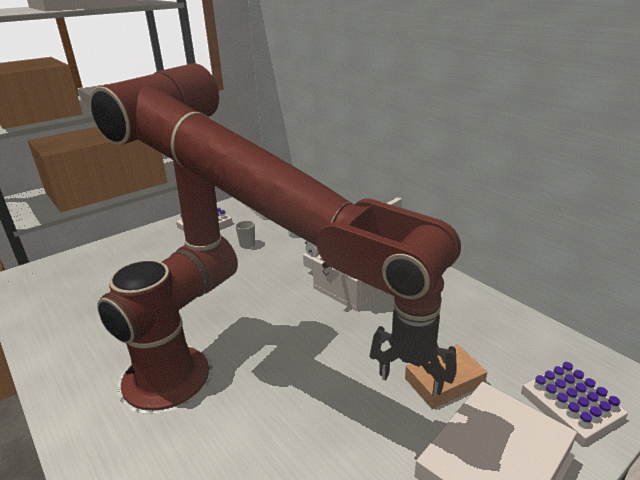

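View pics/top0.png

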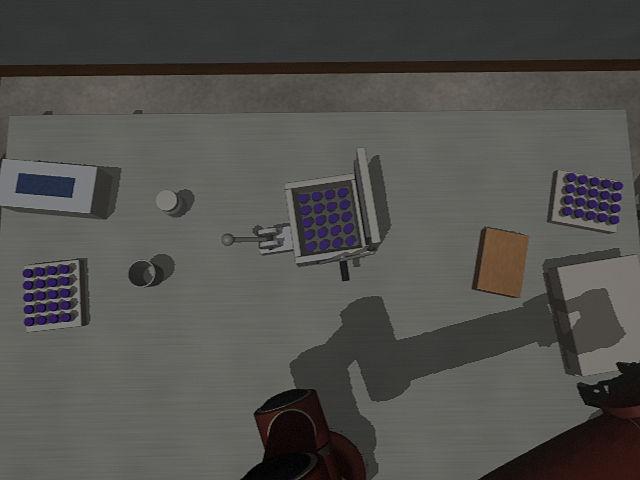

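The top view shows the box around (325,220), with the lid edge-on at (367,195), the knob at (345,270) and the ball at (228,240). The jar is at (168,201), the beaker at (143,272) and the carton at (502,262). Next I'll measure the box pose.

```bash
python3 - <<'E'
from h import *
d=np.load('/tmp/top0.npz');P=d['P'];im=d['im']
for u,v in [(228,240),(345,270),(345,264),(340,255),(293,200),(290,183),(300,262),(355,180),(362,153),(375,245),(168,201),(143,285),(502,262),(270,240)]:
    print((u,v),P[v,u].round(4),im[v,u])
# rim
m=np.zeros(P.shape[:2],bool);m[170:275,280:365]=1
m&=(abs(P[...,2]-.11)<.006)
pts=P[m][:,:2]; print(len(pts),P[m][:,2].mean())
r=cv2.minAreaRect((pts*1000).astype(np.float32));print(r, cv2.boxPoints(r))
b=np.zeros(P.shape[:2],bool);b[230:252,218:238]=1;b&=P[...,2]>.12
print('ball',P[b].mean(0),P[b].max(0),P[b].min(0),b.sum())
k=np.zeros(P.shape[:2],bool);k[255:285,335:355]=1;k&=P[...,2]>.14
print('knob',P[k].mean(0),P[k].max(0),P[k].min(0),k.sum())
big=cv2.resize(im[140:290,210:390],None,fx=4,fy=4,interpolation=cv2.INTER_CUBIC);cv2.imwrite('pics/z0.png',big)
E
```

```text
(228, 240) [0.5639 0.2036 0.1894] [92 96 96]
(345, 270) [ 0.496  -0.0565  0.1683] [30 30 29]
(345, 264) [ 0.5098 -0.0569  0.1655] [25 25 25]
(340, 255) [ 0.5366 -0.0487  0.1049] [70 72 77]
(293, 200) [0.6723 0.0636 0.1062] [42 43 45]
(290, 183) [0.7154 0.071  0.1042] [118 124 124]
(300, 262) [0.5206 0.0473 0.1064] [119 125 129]
(355, 180) [ 0.7141 -0.0864  0.1311] [54 55 54]
(362, 153) [ 0.7255 -0.0882  0.2964] [112 118 121]
(375, 245) [ 0.5419 -0.1155  0.2496] [52 53 57]
(168, 201) [0.6786 0.3762 0.0807] [115 123 122]
(143, 285) [0.4721 0.4414 0.0504] [40 42 41]
(502, 262) [ 0.5211 -0.4626  0.041 ] [ 55  80 108]
(270, 240) [0.5746 0.1193 0.1052] [27 30 28]
1520 0.10770005151814033
((624.1990356445312, -14.432525634765625), (208.69064331054688, 173.0208740234375), 7.626845836639404) [[ 509.29504    57.463795]
 [ 532.25854  -114.026436]
 [ 739.103     -86.32884 ]
 [ 716.1395     85.161385]]
ball [0.56250881 0.19733799 0.21225979] [0.58057396 0.21831133 1.19911878] [0.42333853 0.00168661 0.16270285] 145
knob [ 0.50347639 -0.05529931  0.17119737] [0.52841363 0.00168661 1.19911878] [ 0.42333853 -0.07649784  0.14021929] 224
```

View pics/z0.png

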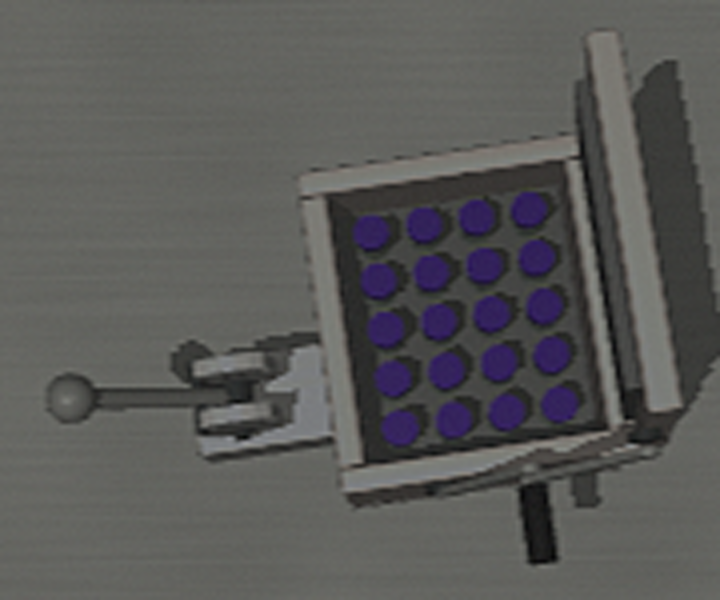

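```bash
cat >> h.py <<'E'
def proj(f_K,xyz,q,X):
    c=(np.asarray(X)-xyz)@qR(q)
    return np.stack([f_K[0,2]+f_K[0,0]*c[...,0]/-c[...,2], f_K[1,2]+f_K[1,1]*-c[...,1]/-c[...,2]],-1)
def b2w(p,X):
    X=np.asarray(X,float); c,s=np.cos(p[2]),np.sin(p[2])
    return np.stack([p[0]+c*X[...,0]-s*X[...,1],p[1]+s*X[...,0]+c*X[...,1],X[...,2]],-1)
E
python3 - <<'E'
from h import *
from scipy.optimize import least_squares
f=grab('top')
K=np.array(f['K']);print(K)
B=np.array([[.1,.09,.11],[-.1,.09,.11],[.1,-.09,.11],[-.137-.0225,-.02,.161],[-.03,.2299,.1799]])
I=np.array([[285,184.5],[296.2,263],[355,174],[345.2,280.5],[227.7,239.5]])
fun=lambda p:(proj(K,f['xyz'],f['rotation'],b2w(p,B))-I).ravel()
r=least_squares(fun,[.62,-.01,.13],loss='soft_l1');print(r.x,r.fun.reshape(-1,2).round(1))
p=r.x
im=f['image'].copy()
S=[[.1,.09,.11],[-.1,.09,.11],[-.1,-.09,.11],[.1,-.09,.11],[-.137,-.02,.161],[-.137-.0225,-.02,.161],[-.137+.0225,-.02,.161],[-.03,.2299,.1799],[-.03,.145,.095],
 [.1,-.09+.188*np.cos(1.4835),.11+.188*np.sin(1.4835)],[-.1,-.09+.188*np.cos(1.4835),.11+.188*np.sin(1.4835)]]
uv=proj(K,f['xyz'],f['rotation'],b2w(p,S))
big=cv2.resize(im[140:290,210:390],None,fx=4,fy=4,interpolation=cv2.INTER_CUBIC)
for u in uv: cv2.circle(big,(int((u[0]-210)*4+1.5),int((u[1]-140)*4+1.5)),3,(0,255,255),-1)
cv2.imwrite('pics/z1.png',big)
print(b2w(p,S).round(4))
E
```

```text
[[458.20907146   0.         321.01988103]
 [  0.         458.20907146 241.55830715]
 [  0.           0.           1.        ]]
[ 0.62656988 -0.01740659  0.13388557] [[-0.9 -1.4]
 [-0.9  1.1]
 [ 2.  -1.1]
 [ 0.7  0.7]
 [-0.1  0.1]]
[[ 0.7137  0.0851  0.11  ]
 [ 0.5155  0.0584  0.11  ]
 [ 0.5395 -0.1199  0.11  ]
 [ 0.7377 -0.0933  0.11  ]
 [ 0.4935 -0.0555  0.161 ]
 [ 0.4712 -0.0585  0.161 ]
 [ 0.5158 -0.0525  0.161 ]
 [ 0.5661  0.2064  0.1799]
 [ 0.5775  0.1223  0.095 ]
 [ 0.7355 -0.077   0.2973]
 [ 0.5373 -0.1037  0.2973]]
```

View pics/z1.png

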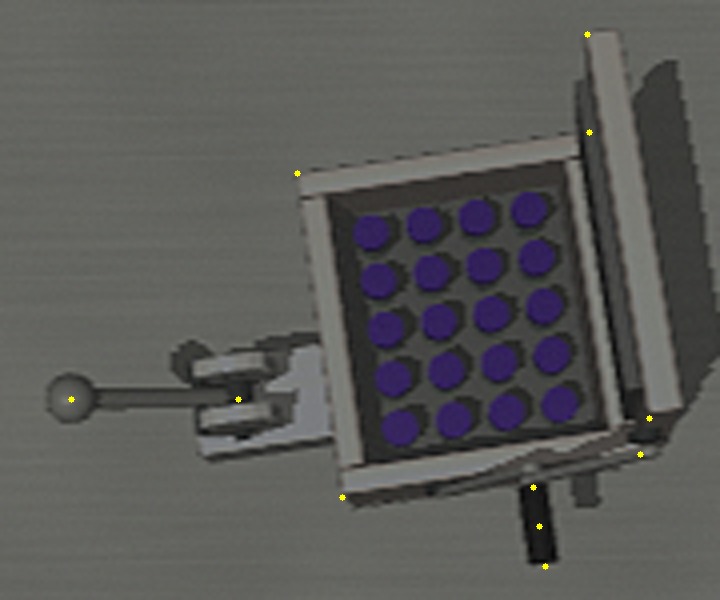

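```bash
cat >> h.py <<'E'
BP=np.array([0.6266,-0.0174,0.134])
def Rt(yaw,t=0,roll=0):
    c,s=np.cos(yaw),np.sin(yaw)
    R0=np.array([[c,s,0],[s,-c,0],[0,0,-1.]])
    return R0@Ro.from_rotvec([0,t,0]).as_matrix()@Ro.from_rotvec([roll,0,0]).as_matrix()
def rows(tg,yaw=BP[2],tilt=0,roll=0,box=True,cmd=None):
    """tg: list of positions (box frame m). prints shift rows from the current pose"""
    s=manip.state(); R=qR(s['tool_rot']); x=np.array(s['tool_pos']) if cmd is None else np.array(cmd)
    for t in np.atleast_2d(tg):
        w=b2w(BP,t) if box else np.array(t)
        d=R.T@(w-x); a=Ro.from_matrix(R.T@Rt(yaw,tilt,roll)).as_rotvec()
        print(dict(zip(['dx','dy','dz','ax','ay','az'],[float(q) for q in np.r_[d,a].round(4)])),'dist',np.linalg.norm(d).round(3))
def w2b(X):
    c,s=np.cos(BP[2]),np.sin(BP[2]); d=np.asarray(X)-[BP[0],BP[1],0]
    return np.array([c*d[0]+s*d[1],-s*d[0]+c*d[1],d[2]])
def st():
    s=manip.state();R=qR(s['tool_rot']);print('t',round(s['time'],2),'box',w2b(s['tool_pos']).round(4),'z',R[:,2].round(3),'F',np.round(s['contact_force'],1),'q',np.round(s['joint_pos'],2),'w',round(s['gripper_width'],3))
E
python3 - <<'E'
from h import *
rows([[-.20,.03,.25],[-.142,.025,.20]],tilt=.5)
print(b2w(BP,[-.142,.025,.2]))
E
```

```text
{'dx': -0.4306, 'dy': -0.3776, 'dz': -0.0188, 'ax': 0.3149, 'ay': 0.4319, 'az': -1.2363} dist 0.573
{'dx': -0.4083, 'dy': -0.4314, 'dz': 0.0312, 'ax': 0.3149, 'ay': 0.4319, 'az': -1.2363} dist 0.595
[ 0.48253299 -0.01159522  0.2       ]
```

```bash
python3 -m handwheel '[{"dx":-0.431,"dy":-0.378,"dz":-0.02,"ax":0.315,"ay":0.432,"az":-1.236},{"dx":-0.431,"dy":-0.378,"dz":-0.02,"ax":0.315,"ay":0.432,"az":-1.236},{"dx":-0.431,"dy":-0.378,"dz":-0.02,"ax":0.315,"ay":0.432,"az":-1.236},{"dx":-0.431,"dy":-0.378,"dz":-0.02,"ax":0.315,"ay":0.432,"az":-1.236},{"dx":-0.431,"dy":-0.378,"dz":-0.02,"ax":0.315,"ay":0.432,"az":-1.236}]' 255; python3 - <<'E'
from h import *
st();rows([[-.20,.03,.25]],tilt=.5)
E
```

```text
time: 0.88
tool_pos: [0.353, -0.2631, 0.2423]
tool_rot: [-0.012, 0.976, -0.125, 0.18]
contact_force: [1.1, 1.1, 0.2]
gripper_width: -0.002
t 0.88 box [-0.304  -0.2069  0.2423] z [ 0.355 -0.022 -0.935] F [1.1 1.1 0.2] q [-1.   -0.65  2.19  0.29  1.39 -0.76] w -0.002
{'dx': 0.0056, 'dy': -0.2585, 'dz': 0.0125, 'ax': 0.0956, 'ay': 0.1283, 'az': -0.37} dist 0.259
```

```bash
python3 -m handwheel '[{"dx":0.006,"dy":-0.258,"dz":0.012,"ax":0.095,"ay":0.128,"az":-0.37},{"dx":0.006,"dy":-0.258,"dz":0.012,"ax":0.095,"ay":0.128,"az":-0.37},{"dx":0.006,"dy":-0.258,"dz":0.012,"ax":0.095,"ay":0.128,"az":-0.37},{"dx":0.006,"dy":-0.258,"dz":0.012,"ax":0.095,"ay":0.128,"az":-0.37},{"dx":0.006,"dy":-0.258,"dz":0.012,"ax":0.095,"ay":0.128,"az":-0.37}]'; python3 - <<'E'
from h import *
st();rows([[-.142,.03,.20],[-.142,.03,.148],[-.142,.008,.148]],tilt=.5)
E
```

```text
time: 1.5
tool_pos: [0.4256, -0.012, 0.2512]
tool_rot: [-0.018, 0.967, 0.068, 0.246]
contact_force: [-0.3, -0.3, -0.8]
gripper_width: 0.002
t 1.5 box [-0.1985  0.0322  0.2512] z [ 0.473  0.068 -0.878] F [-0.3 -0.3 -0.8] q [-0.36 -0.89  2.32  0.24  1.27 -0.52] w 0.002
{'dx': 0.0251, 'dy': 0.0026, 'dz': 0.0719, 'ax': -0.0038, 'ay': 0.0015, 'az': 0.0046} dist 0.076
{'dx': 0.0003, 'dy': 0.0027, 'dz': 0.1176, 'ax': -0.0038, 'ay': 0.0015, 'az': 0.0046} dist 0.118
{'dx': 0.0002, 'dy': 0.0247, 'dz': 0.1175, 'ax': -0.0038, 'ay': 0.0015, 'az': 0.0046} dist 0.12
```

```bash
python3 -m handwheel '[{"dx":0.025,"dy":0.0,"dz":0.06},{"dx":0.02,"dy":0.0,"dz":0.09},{"dx":0,"dy":0.0,"dz":0.117},{"dx":0,"dy":0.0,"dz":0.117},{"dx":0,"dy":0.0,"dz":0.117}]'; python3 - <<'E'
from h import *
st();rows([[-.142,-.003,.148],[-.142,-.014,.138],[-.142,-.026,.127]],tilt=.5)
f=grab('side','s1.png')
cv2.imwrite('pics/s1z.png',cv2.resize(f['image'][170:400,220:500],None,fx=2.5,fy=2.5))
E
```

```text
t 1.5 box [-0.1985  0.0322  0.2512] z [ 0.473  0.068 -0.878] F [-0.3 -0.3 -0.8] q [-0.36 -0.89  2.32  0.24  1.27 -0.52] w 0.002
{'dx': 0.0001, 'dy': 0.0357, 'dz': 0.1175, 'ax': -0.0038, 'ay': 0.0015, 'az': 0.0046} dist 0.123
{'dx': -0.0047, 'dy': 0.0467, 'dz': 0.1262, 'ax': -0.0038, 'ay': 0.0015, 'az': 0.0046} dist 0.135
{'dx': -0.01, 'dy': 0.0587, 'dz': 0.1358, 'ax': -0.0038, 'ay': 0.0015, 'az': 0.0046} dist 0.148invalid input at $[0]: expected keys dx, dy, dz, ax, ay, az
```

View pics/s1z.png

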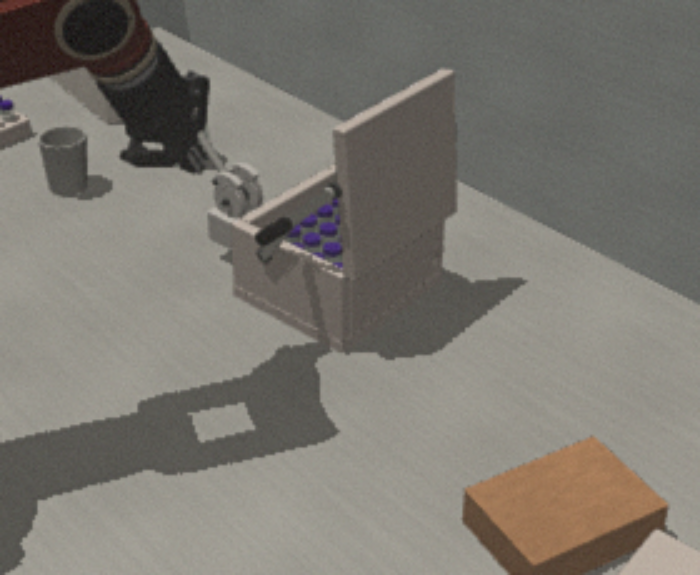

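The move was refused because every row needs all six keys. The side view still shows the knob at zoom (275,230) and the closed gripper at (210,150), so I'll resend it.

```bash
python3 -m handwheel '[{"dx":0.025,"dy":0.0,"dz":0.06,"ax":0,"ay":0,"az":0},{"dx":0.02,"dy":0.0,"dz":0.09,"ax":0,"ay":0,"az":0},{"dx":0,"dy":0.0,"dz":0.117,"ax":0,"ay":0,"az":0},{"dx":0,"dy":0.0,"dz":0.117,"ax":0,"ay":0,"az":0},{"dx":0,"dy":0.0,"dz":0.117,"ax":0,"ay":0,"az":0}]'; python3 - <<'E'
from h import *
st();rows([[-.142,-.003,.148],[-.142,-.014,.138],[-.142,-.026,.127]],tilt=.5)
f=grab('side','s2.png')
cv2.imwrite('pics/s2z.png',cv2.resize(f['image'][180:340,260:420],None,fx=3.5,fy=3.5,interpolation=cv2.INTER_CUBIC))
E
```

```text
time: 2.17
tool_pos: [0.4815, -0.0116, 0.1494]
tool_rot: [-0.016, 0.967, 0.061, 0.246]
contact_force: [-0.1, -0.5, 0.3]
gripper_width: -0.003
t 2.17 box [-0.1431  0.0251  0.1494] z [ 0.475  0.06  -0.878] F [-0.1 -0.5  0.3] q [-0.3  -0.61  2.34  0.24  0.96 -0.51] w -0.003
{'dx': 0.0005, 'dy': 0.0281, 'dz': 0.0018, 'ax': 0.0035, 'ay': 0.0009, 'az': -0.0075} dist 0.028
{'dx': -0.0042, 'dy': 0.0391, 'dz': 0.0106, 'ax': 0.0035, 'ay': 0.0009, 'az': -0.0075} dist 0.041
{'dx': -0.0094, 'dy': 0.0511, 'dz': 0.0203, 'ax': 0.0035, 'ay': 0.0009, 'az': -0.0075} dist 0.056
```

View pics/s2z.png

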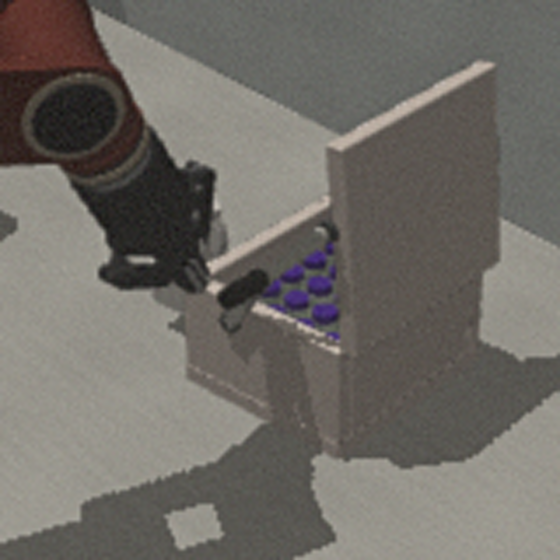

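The closed fingertips at (205,275) are beside the knob at (243,288), on its +y side. I'll push it now.

```bash
python3 -m handwheel '[{"dx":0.0,"dy":0.015,"dz":0.001,"ax":0,"ay":0,"az":0},{"dx":0.0,"dy":0.025,"dz":0.002,"ax":0,"ay":0,"az":0},{"dx":-0.003,"dy":0.035,"dz":0.007,"ax":0,"ay":0,"az":0},{"dx":-0.006,"dy":0.044,"dz":0.014,"ax":0,"ay":0,"az":0},{"dx":-0.010,"dy":0.053,"dz":0.021,"ax":0,"ay":0,"az":0}]'; python3 - <<'E'
from h import *
st()
f=grab('side')
cv2.imwrite('pics/s3z.png',cv2.resize(f['image'][180:340,260:420],None,fx=3.5,fy=3.5,interpolation=cv2.INTER_CUBIC))
E
```

```text
time: 2.85
tool_pos: [0.4879, -0.0584, 0.1233]
tool_rot: [-0.023, 0.967, 0.062, 0.244]
contact_force: [4.2, 27.8, -1.6]
gripper_width: -0.003
t 2.85 box [-0.1429 -0.0221  0.1233] z [ 0.47   0.074 -0.879] F [ 4.2 27.8 -1.6] q [-0.42 -0.52  2.33  0.33  0.93 -0.7 ] w -0.003
```

View pics/s3z.png

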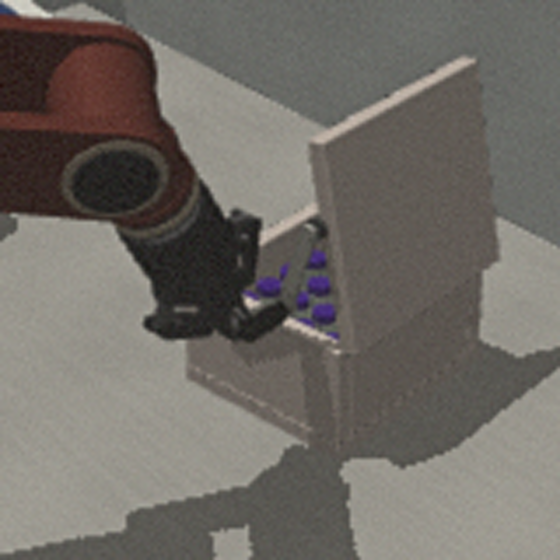

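Knee is broken: the upper link now shows at (300,260) and the lid has tilted. Next I'll back off and go around to the back of the lid.

```bash
python3 - <<'E'
from h import *
rows([[-.143,.01,.123],[-.22,.01,.22],[-.21,-.08,.25]],tilt=.5)
E
```

```text
{'dx': 0.0001, 'dy': -0.0323, 'dz': -0.0003, 'ax': -0.0109, 'ay': 0.0043, 'az': -0.0103} dist 0.032
{'dx': -0.0215, 'dy': -0.0334, 'dz': -0.1222, 'ax': -0.0109, 'ay': 0.0043, 'az': -0.0103} dist 0.129
{'dx': 0.0025, 'dy': 0.0561, 'dz': -0.1449, 'ax': -0.0109, 'ay': 0.0043, 'az': -0.0103} dist 0.155
```

```bash
python3 -m handwheel '[{"dx":0.0,"dy":-0.03,"dz":0,"ax":0,"ay":0,"az":0},{"dx":-0.01,"dy":-0.03,"dz":-0.06,"ax":0,"ay":0,"az":0},{"dx":-0.02,"dy":-0.03,"dz":-0.12,"ax":0,"ay":0,"az":0},{"dx":-0.01,"dy":0.02,"dz":-0.14,"ax":0,"ay":-0.1,"az":0},{"dx":0.0,"dy":0.056,"dz":-0.145,"ax":0,"ay":-0.25,"az":0}]'; python3 - <<'E'
from h import *
st()
rows([[-.20,-.20,.27],[0,-.20,.27],[0,-.13,.265]],tilt=0)
f=grab('top');P=cloud(f)
S=[]
for u,v in [(367,195),(366,170),(370,220)]:S.append(w2b(P[v,u]).round(4))
print(S)
cv2.imwrite('pics/t4z.png',cv2.resize(f['image'][130:330,200:440],None,fx=3,fy=3,interpolation=cv2.INTER_CUBIC))
E
```

```text
time: 3.52
tool_pos: [0.4274, -0.1299, 0.2599]
tool_rot: [-0.003, 0.99, 0.063, 0.128]
contact_force: [0.2, -0.2, 0.8]
gripper_width: -0.004
t 3.52 box [-0.2124 -0.0849  0.2599] z [ 0.253  0.022 -0.967] F [ 0.2 -0.2  0.8] q [-0.56 -0.6   2.11  0.16  1.42 -0.69] w -0.004
{'dx': 0.0153, 'dy': 0.1151, 'dz': -0.0053, 'ax': 0.0112, 'ay': -0.2561, 'az': -0.0075} dist 0.116
{'dx': 0.2087, 'dy': 0.1133, 'dz': 0.0454, 'ax': 0.0112, 'ay': -0.2561, 'az': -0.0075} dist 0.242
{'dx': 0.207, 'dy': 0.0433, 'dz': 0.0494, 'ax': 0.0112, 'ay': -0.2561, 'az': -0.0075} dist 0.217
[array([ 0.0338, -0.1007,  0.1457]), array([ 0.1348, -0.1293, -0.0011]), array([-0.0329, -0.0926,  0.1864])]
```

View pics/t4z.png

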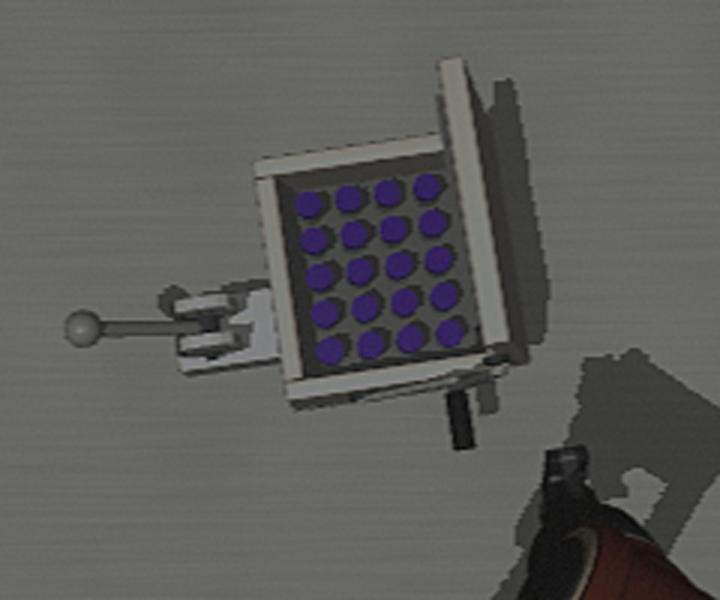

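The knob is now at (460,420), nearer the hinge, and the lid leans further inward. The gripper is at (567,465), clear of both. Next I'll go behind the lid.

```bash
python3 -m handwheel '[{"dx":0.01,"dy":0.06,"dz":-0.003,"ax":0,"ay":-0.13,"az":0},{"dx":0.02,"dy":0.114,"dz":-0.005,"ax":0.01,"ay":-0.256,"az":0},{"dx":0.08,"dy":0.114,"dz":0.012,"ax":0.01,"ay":-0.256,"az":0},{"dx":0.14,"dy":0.114,"dz":0.028,"ax":0.01,"ay":-0.256,"az":0},{"dx":0.2,"dy":0.114,"dz":0.043,"ax":0.01,"ay":-0.256,"az":0}]'; python3 - <<'E'
from h import *
st()
rows([[0,-.20,.27],[0,-.12,.265]],tilt=0)
E
```

```text
time: 4.2
tool_pos: [0.647, -0.2143, 0.2587]
tool_rot: [-0.005, 0.998, 0.064, -0.004]
contact_force: [-0.2, -1.1, 0.7]
gripper_width: -0.0
t 4.2 box [-0.0061 -0.1978  0.2587] z [-0.009  0.01  -1.   ] F [-0.2 -1.1  0.7] q [-0.43  0.18  1.43  0.    1.54 -0.56] w -0.0
{'dx': 0.006, 'dy': 0.002, 'dz': -0.0114, 'ax': -0.011, 'ay': 0.0081, 'az': -0.0049} dist 0.013
{'dx': 0.0056, 'dy': -0.0779, 'dz': -0.0055, 'ax': -0.011, 'ay': 0.0081, 'az': -0.0049} dist 0.078
```

```bash
python3 -m handwheel '[{"dx":0.006,"dy":-0.055,"dz":0,"ax":-0.01,"ay":0.008,"az":0},{"dx":0.006,"dy":-0.095,"dz":-0.002,"ax":-0.01,"ay":0.008,"az":0},{"dx":0.006,"dy":-0.12,"dz":0.0,"ax":-0.01,"ay":0.008,"az":0},{"dx":0.006,"dy":-0.14,"dz":0.005,"ax":-0.01,"ay":0.008,"az":0},{"dx":0.006,"dy":-0.156,"dz":0.01,"ax":-0.01,"ay":0.008,"az":0}]'; python3 - <<'E'
from h import *
st()
f=grab('side','s5.png')
cv2.imwrite('pics/s5z.png',cv2.resize(f['image'][150:340,250:450],None,fx=3,fy=3,interpolation=cv2.INTER_CUBIC))
E
```

```text
time: 4.82
tool_pos: [0.6312, -0.0601, 0.2515]
tool_rot: [0.002, 0.998, 0.064, 0.001]
contact_force: [2.3, -6.2, -0.1]
gripper_width: -0.005
t 4.83 box [-0.0012 -0.0429  0.2515] z [ 0.003 -0.004 -1.   ] F [ 2.3 -6.2 -0.1] q [-0.21  0.06  1.57 -0.    1.51 -0.34] w -0.005
```

View pics/s5z.png

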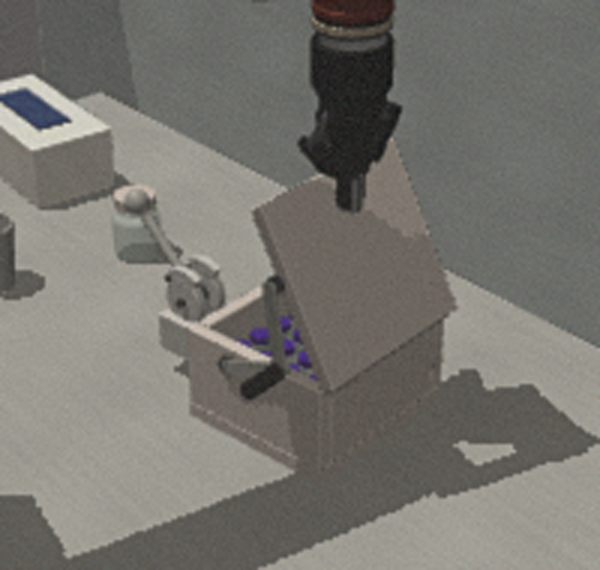

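The lid is about 60° up, the finger is on its outer face at (350,200), and the stay is folding freely. I'll keep going.

```bash
python3 -m handwheel '[{"dx":0,"dy":-0.034,"dz":0.021,"ax":0,"ay":0,"az":0},{"dx":0,"dy":-0.05,"dz":0.035,"ax":0,"ay":0,"az":0},{"dx":0,"dy":-0.062,"dz":0.05,"ax":0,"ay":0,"az":0},{"dx":0,"dy":-0.073,"dz":0.067,"ax":0,"ay":0,"az":0},{"dx":0,"dy":-0.081,"dz":0.084,"ax":0,"ay":0,"az":0}]'; python3 - <<'E'
from h import *
st()
rows([[0,.045,.148],[0,.05,.135],[0,.05,.127]],tilt=0)
f=grab('side','s6.png')
cv2.imwrite('pics/s6z.png',cv2.resize(f['image'][150:340,250:450],None,fx=3,fy=3,interpolation=cv2.INTER_CUBIC))
E
```

```text
time: 5.5
tool_pos: [0.6205, 0.0229, 0.1675]
tool_rot: [-0.001, 0.998, 0.065, 0.001]
contact_force: [0.8, 0.4, 4.7]
gripper_width: 0.0
t 5.5 box [-0.0006  0.0408  0.1675] z [ 0.001  0.003 -1.   ] F [0.8 0.4 4.7] q [-0.08  0.09  1.68  0.    1.37 -0.21] w 0.0
{'dx': 0.0006, 'dy': -0.0042, 'dz': 0.0195, 'ax': -0.0025, 'ay': -0.0017, 'az': -0.0042} dist 0.02
{'dx': 0.0005, 'dy': -0.0091, 'dz': 0.0325, 'ax': -0.0025, 'ay': -0.0017, 'az': -0.0042} dist 0.034
{'dx': 0.0005, 'dy': -0.0091, 'dz': 0.0405, 'ax': -0.0025, 'ay': -0.0017, 'az': -0.0042} dist 0.042
```

View pics/s6z.png

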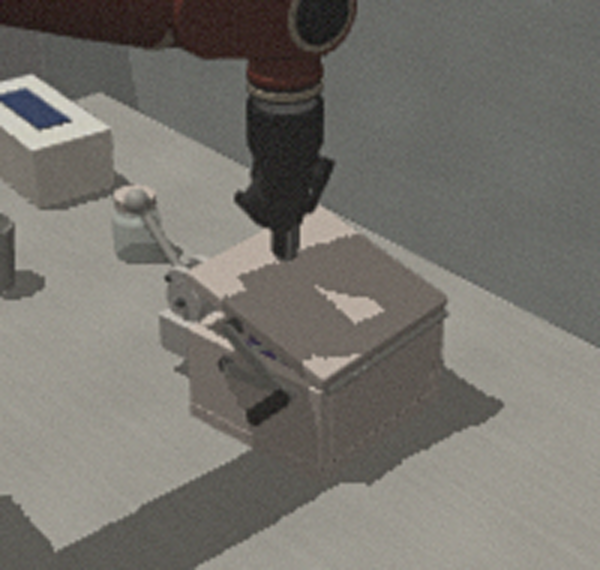

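The lid is about 15° from shut. I'll press it down the rest of the way.

```bash
python3 -m handwheel '[{"dx":0,"dy":-0.004,"dz":0.018,"ax":0,"ay":0,"az":0},{"dx":0,"dy":-0.009,"dz":0.032,"ax":0,"ay":0,"az":0},{"dx":0,"dy":-0.009,"dz":0.039,"ax":0,"ay":0,"az":0},{"dx":0,"dy":-0.009,"dz":0.042,"ax":0,"ay":0,"az":0},{"dx":0,"dy":-0.009,"dz":0.042,"ax":0,"ay":0,"az":0}]'; python3 - <<'E'
from h import *
st()
E
```

```text
time: 6.18
tool_pos: [0.6187, 0.0315, 0.1279]
tool_rot: [-0.001, 0.998, 0.065, -0.001]
contact_force: [-7.0, 1.3, 15.9]
gripper_width: -0.002
t 6.17 box [-0.0013  0.0495  0.1279] z [-0.002  0.002 -1.   ] F [-7.   1.3 15.9] q [-0.07  0.12  1.71  0.    1.3  -0.2 ] w -0.002
```

```bash
python3 -m handwheel '[{"dx":0,"dy":0,"dz":0.002,"ax":0,"ay":0,"az":0},{"dx":0,"dy":0,"dz":0.002,"ax":0,"ay":0,"az":0},{"dx":0,"dy":0,"dz":-0.04,"ax":0,"ay":0,"az":0},{"dx":0,"dy":0,"dz":-0.1,"ax":0,"ay":0,"az":0},{"dx":0,"dy":0,"dz":-0.16,"ax":0,"ay":0,"az":0}]' 0; python3 - <<'E'
from h import *
st()
rows([[-.10,.15,.33],[-.03,.23,.30]],tilt=0)
f=grab('side','s7.png')
cv2.imwrite('pics/s7z.png',cv2.resize(f['image'][150:340,250:450],None,fx=3,fy=3,interpolation=cv2.INTER_CUBIC))
f=grab('top','t7.png');P=cloud(f)
B=np.einsum('ijk->ijk',P);c,s=np.cos(BP[2]),np.sin(BP[2]);
bx=c*(P[...,0]-BP[0])+s*(P[...,1]-BP[1]);by=-s*(P[...,0]-BP[0])+c*(P[...,1]-BP[1])
for y0 in [-.08,-.04,0,.04,.08]:
    m=(abs(by-y0)<.015)&(abs(bx)<.09)&(P[...,2]<.16);print(y0,np.median(P[...,2][m]),m.sum())
E
```

```text
time: 6.8
tool_pos: [0.6179, 0.0307, 0.285]
tool_rot: [-0.001, 0.998, 0.065, -0.002]
contact_force: [0.6, 0.9, 0.2]
gripper_width: 0.997
t 6.8 box [-0.0022  0.0488  0.285 ] z [-0.004  0.001 -1.   ] F [0.6 0.9 0.2] q [-0.07  0.01  1.56  0.    1.57 -0.2 ] w 0.997
{'dx': -0.0984, 'dy': -0.1008, 'dz': -0.0444, 'ax': -0.0019, 'ay': 0.0039, 'az': -0.0046} dist 0.148
{'dx': -0.0287, 'dy': -0.1811, 'dz': -0.0145, 'ax': -0.0019, 'ay': 0.0039, 'az': -0.0046} dist 0.184
-0.08 0.12560463761882346 866
-0.04 0.12596553564296864 792
0 0.1261256865038035 210
0.04 0.12647219440958812 79
0.08 0.12568888004870615 362
```

View pics/s7z.png

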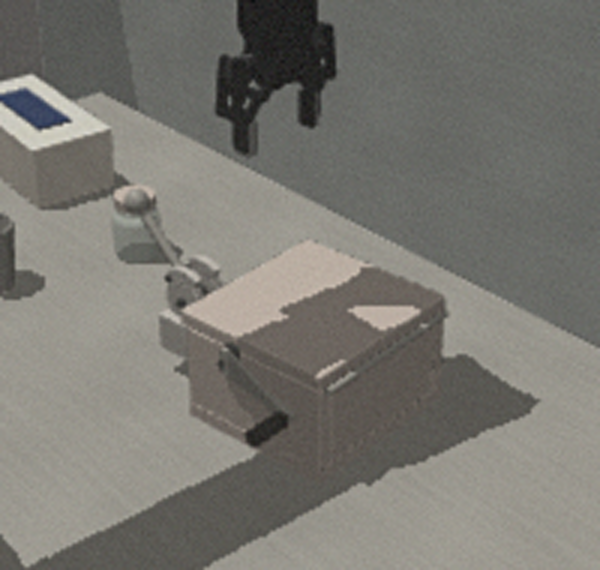

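View pics/t7.png

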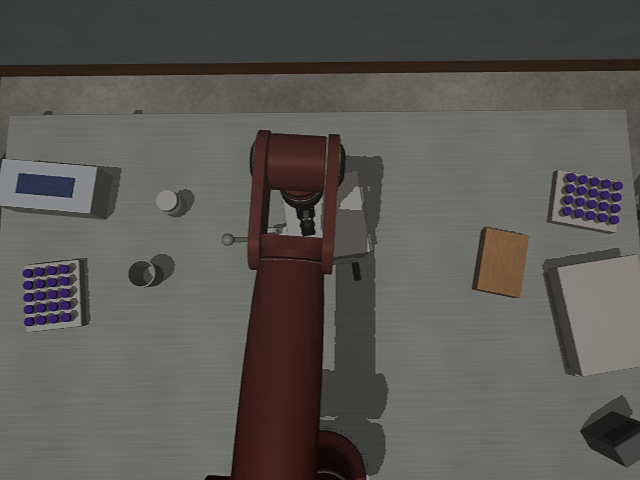

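Lid shut: its height is flat at 0.126 from hinge to edge. The ball is at side pixel (296,217) and top pixel (228,240). I'll triangulate it.

```bash
python3 - <<'E'
from h import *
S=grab('side');T=grab('top')
cv2.imwrite('pics/b1.png',np.hstack([cv2.resize(S['image'][195:265,270:340],None,fx=5,fy=5,interpolation=cv2.INTER_CUBIC),cv2.resize(T['image'][205:275,215:285],None,fx=5,fy=5,interpolation=cv2.INTER_CUBIC)]))
b=w=b2w(BP,[[-.03,.2299,.1799],[-.03,.145,.095]])
for f in (S,T): print(proj(np.array(f['K']),f['xyz'],f['rotation'],b).round(1))
E
```

```text
[[294.8 216.8]
 [314.3 247.9]]
[[227.6 239.6]
 [269.2 239.4]]
```

View pics/b1.png

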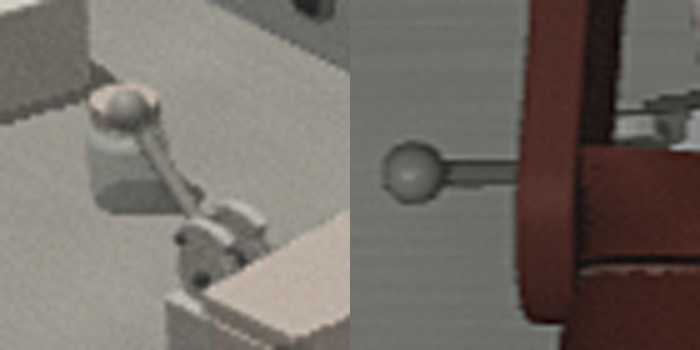

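The prediction agrees with both views within 1 px, so I'll approach the ball.

```bash
python3 -m handwheel '[{"dx":-0.01,"dy":-0.06,"dz":-0.0,"ax":0,"ay":0.004,"az":-0.004},{"dx":-0.02,"dy":-0.12,"dz":0.0,"ax":0,"ay":0.004,"az":-0.004},{"dx":-0.029,"dy":-0.181,"dz":0.01,"ax":0,"ay":0.004,"az":-0.004},{"dx":-0.029,"dy":-0.181,"dz":0.04,"ax":0,"ay":0.004,"az":-0.004},{"dx":-0.029,"dy":-0.181,"dz":0.055,"ax":0,"ay":0.004,"az":-0.004}]'; python3 - <<'E'
from h import *
st()
rows([[-.03,.23,.159]],tilt=0)
S=grab('side');W=grab('wrist')
cv2.imwrite('pics/b2.png',np.hstack([cv2.resize(S['image'][140:260,250:370],(400,400),interpolation=cv2.INTER_CUBIC),cv2.resize(W['image'],(400,300))[:300].copy() if 0 else cv2.copyMakeBorder(cv2.resize(W['image'],(400,300)),0,100,0,0,cv2.BORDER_CONSTANT)]))
E
```

```text
time: 7.62
tool_pos: [0.5641, 0.2068, 0.225]
tool_rot: [-0.0, 0.998, 0.067, -0.002]
contact_force: [-0.5, -0.4, -0.3]
gripper_width: 1.0
t 7.62 box [-0.0319  0.2305  0.225 ] z [-0.004 -0.    -1.   ] F [-0.5 -0.4 -0.3] q [0.23 0.   1.67 0.   1.47 0.09] w 1.0
{'dx': 0.0022, 'dy': 0.0006, 'dz': 0.066, 'ax': -0.0003, 'ay': 0.0044, 'az': 0.001} dist 0.066
```

View pics/b2.png

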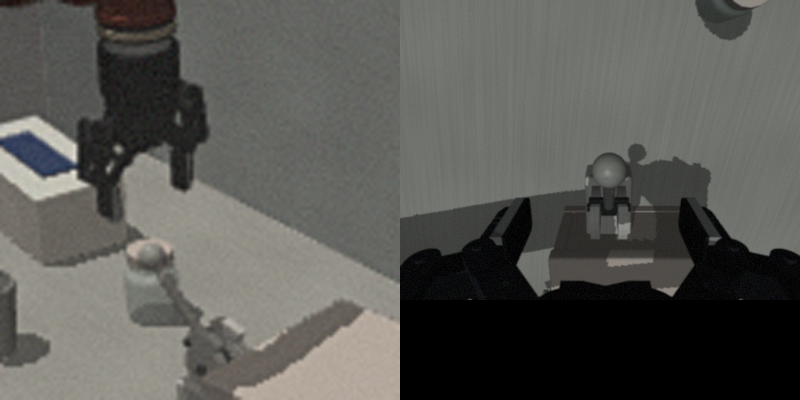

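In the wrist view the ball at (610,168) is centred between the jaws. I'll descend and grip it.

```bash
python3 -m handwheel '[{"dx":0.002,"dy":0,"dz":0.03,"ax":0,"ay":0.004,"az":0},{"dx":0.002,"dy":0,"dz":0.055,"ax":0,"ay":0.004,"az":0},{"dx":0.002,"dy":0,"dz":0.066,"ax":0,"ay":0.004,"az":0},{"dx":0.002,"dy":0,"dz":0.066,"ax":0,"ay":0.004,"az":0}]' && python3 -m handwheel '[{"dx":0,"dy":0,"dz":0,"ax":0,"ay":0,"az":0},{"dx":0,"dy":0,"dz":0,"ax":0,"ay":0,"az":0},{"dx":0,"dy":0,"dz":0,"ax":0,"ay":0,"az":0},{"dx":0,"dy":0,"dz":0,"ax":0,"ay":0,"az":0},{"dx":0,"dy":0,"dz":0,"ax":0,"ay":0,"az":0}]' 255;  python3 - <<'E'
from h import *
st()
S=grab('side');W=grab('wrist')
cv2.imwrite('pics/b3.png',np.hstack([cv2.resize(S['image'][140:260,250:370],(400,400),interpolation=cv2.INTER_CUBIC),cv2.resize(W['image'],(400,300))[:300].copy() if 0 else cv2.copyMakeBorder(cv2.resize(W['image'],(400,300)),0,100,0,0,cv2.BORDER_CONSTANT)]))
E
```

```text
time: 8.22
tool_pos: [0.5688, 0.2065, 0.1637]
tool_rot: [-0.001, 0.998, 0.066, 0.003]
contact_force: [-0.6, -0.1, 0.8]
gripper_width: 1.002
time: 8.85
tool_pos: [0.5686, 0.2076, 0.1648]
tool_rot: [-0.001, 0.998, 0.067, 0.003]
contact_force: [-3.7, 2.0, 3.9]
gripper_width: 0.294
t 8.85 box [-0.0274  0.2307  0.1648] z [ 0.007  0.003 -1.   ] F [-3.7  2.   3.9] q [0.23 0.05 1.73 0.   1.36 0.09] w 0.294
```

View pics/b3.png

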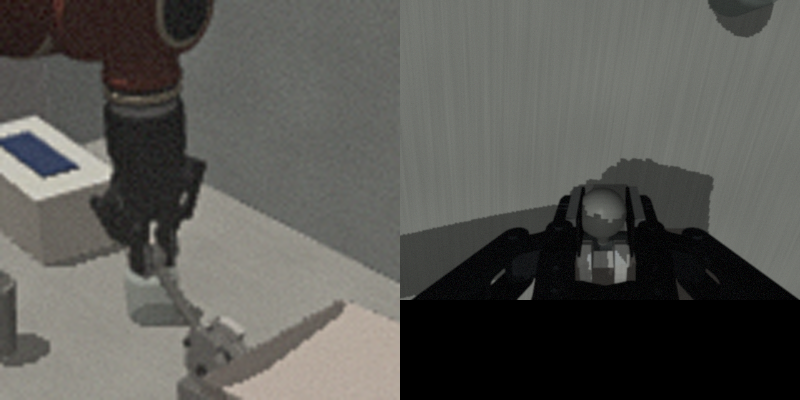

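Ball gripped between the pads at wrist (603,213), opening 0.29. Now pull about 16 mm along the bat axis.

```bash
python3 -m handwheel '[{"dx":0,"dy":-0.004,"dz":-0.004,"ax":0,"ay":0,"az":0},{"dx":0,"dy":-0.008,"dz":-0.008,"ax":0,"ay":0,"az":0},{"dx":0,"dy":-0.0115,"dz":-0.0115,"ax":0,"ay":0,"az":0},{"dx":0,"dy":-0.0115,"dz":-0.0115,"ax":0,"ay":0,"az":0},{"dx":0,"dy":-0.0115,"dz":-0.0115,"ax":0,"ay":0,"az":0}]';  python3 - <<'E'
from h import *
st()
S=grab('side');W=grab('wrist');
st()
cv2.imwrite('pics/b4.png',np.hstack([cv2.resize(S['image'][140:260,250:370],(400,400),interpolation=cv2.INTER_CUBIC),cv2.resize(W['image'],(400,300))[:300].copy() if 0 else cv2.copyMakeBorder(cv2.resize(W['image'],(400,300)),0,100,0,0,cv2.BORDER_CONSTANT)]))
E
```

```text
time: 9.57
tool_pos: [0.5668, 0.2158, 0.173]
tool_rot: [0.002, 0.998, 0.067, 0.002]
contact_force: [0.3, -7.1, -4.2]
gripper_width: 0.288
t 9.57 box [-0.0281  0.2391  0.173 ] z [ 0.005 -0.004 -1.   ] F [ 0.3 -7.1 -4.2] q [ 0.24  0.05  1.72 -0.01  1.37  0.11] w 0.288
t 9.68 box [-0.0281  0.2391  0.173 ] z [ 0.005 -0.004 -1.   ] F [ 0.5 -7.3 -6.2] q [ 0.24  0.05  1.72 -0.01  1.37  0.11] w 0.295
```

View pics/b4.png

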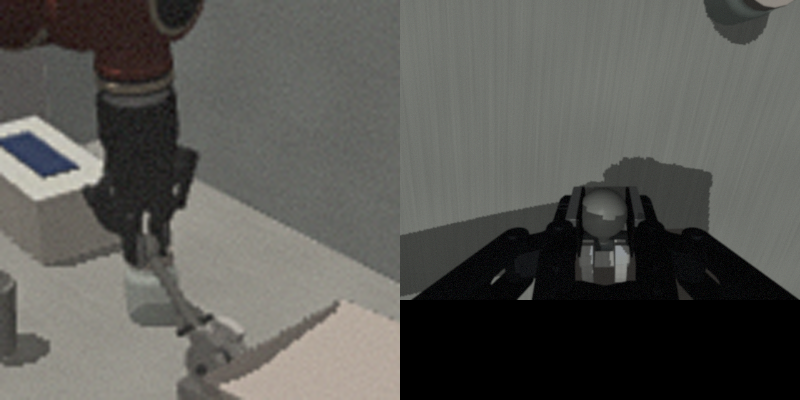

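```bash
python3 -m handwheel '[{"dx":0,"dy":-0.0015,"dz":-0.0015,"ax":0,"ay":0,"az":0},{"dx":0,"dy":-0.003,"dz":-0.003,"ax":0,"ay":0,"az":0},{"dx":0,"dy":-0.003,"dz":-0.003,"ax":0,"ay":0,"az":0},{"dx":0,"dy":-0.003,"dz":-0.003,"ax":0,"ay":0,"az":0}]';  python3 - <<'E'
from h import *
st()
S=grab('side');st();S=grab('side');st();S=grab('side');st()
E
```

```text
time: 10.18
tool_pos: [0.5664, 0.2184, 0.1757]
tool_rot: [0.002, 0.998, 0.067, 0.002]
contact_force: [0.6, -7.7, -5.6]
gripper_width: 0.289
t 10.18 box [-0.0282  0.2418  0.1757] z [ 0.005 -0.005 -1.   ] F [ 0.6 -7.7 -5.6] q [ 0.25  0.05  1.71 -0.01  1.38  0.12] w 0.289
t 10.22 box [-0.0282  0.2418  0.1756] z [ 0.005 -0.005 -1.   ] F [ 1.3 -8.7 -5.6] q [ 0.25  0.05  1.71 -0.01  1.38  0.12] w 0.295
t 10.28 box [-0.0282  0.2418  0.1756] z [ 0.005 -0.005 -1.   ] F [ 0.3 -8.1 -6.7] q [ 0.25  0.05  1.71 -0.01  1.38  0.12] w 0.296
t 10.32 box [-0.0282  0.2417  0.1756] z [ 0.005 -0.005 -1.   ] F [ 1.1 -8.2 -6. ] q [ 0.25  0.05  1.71 -0.01  1.38  0.12] w 0.291
```

```bash
python3 -m handwheel '[{"dx":0,"dy":0.0168,"dz":-0.0143,"ax":0,"ay":0,"az":0},{"dx":0,"dy":0.0356,"dz":-0.0259,"ax":0,"ay":0,"az":0},{"dx":0,"dy":0.056,"dz":-0.0343,"ax":0,"ay":0,"az":0},{"dx":0,"dy":0.0775,"dz":-0.0395,"ax":0,"ay":0,"az":0},{"dx":0,"dy":0.0775,"dz":-0.0395,"ax":0,"ay":0,"az":0}]';  python3 - <<'E'
from h import *
st()
S=grab('side');W=grab('wrist');
st()
p=w2b(manip.state()['tool_pos']);v=p[1:]-[.1458,.0799];print(np.hypot(*v),np.degrees(np.arctan2(v[1],v[0])))
cv2.imwrite('pics/b5.png',np.hstack([cv2.resize(S['image'][140:260,250:370],(400,400),interpolation=cv2.INTER_CUBIC),cv2.resize(W['image'],(400,300))[:300].copy() if 0 else cv2.copyMakeBorder(cv2.resize(W['image'],(400,300)),0,100,0,0,cv2.BORDER_CONSTANT)]))
E
```

```text
time: 10.95
tool_pos: [0.577, 0.1429, 0.2184]
tool_rot: [-0.001, 0.998, 0.066, 0.004]
contact_force: [-1.0, -0.3, -11.1]
gripper_width: 0.293
t 10.95 box [-0.0278  0.1655  0.2184] z [ 0.007  0.002 -1.   ] F [ -1.   -0.3 -11.1] q [ 0.12 -0.02  1.7   0.    1.45 -0.01] w 0.293
t 11.05 box [-0.0278  0.1667  0.2178] z [ 0.007  0.002 -1.   ] F [ -0.3  -1.9 -10.8] q [ 0.12 -0.02  1.7   0.    1.45 -0.01] w 0.288
0.13950757564203606 81.36491795470405
```

View pics/b5.png

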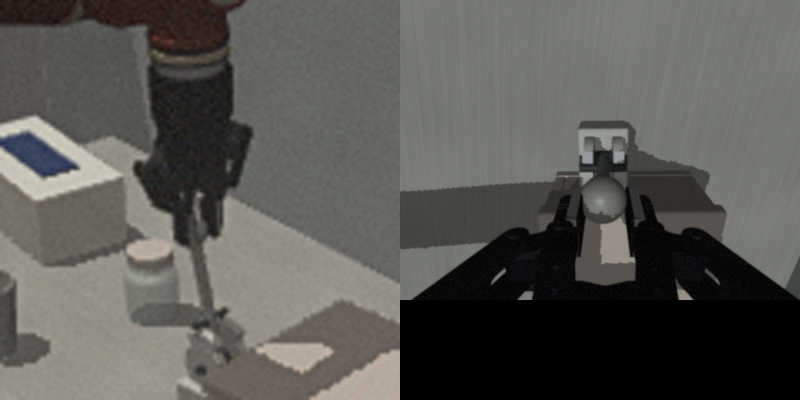

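```bash
python3 -m handwheel '[{"dx":0,"dy":0.0268,"dz":0.0006,"ax":0,"ay":0,"az":0},{"dx":0,"dy":0.0532,"dz":0.0041,"ax":0,"ay":0,"az":0},{"dx":0,"dy":0.0783,"dz":0.0125,"ax":0,"ay":0,"az":0},{"dx":0,"dy":0.1014,"dz":0.0255,"ax":0,"ay":0,"az":0},{"dx":0,"dy":0.12,"dz":0.041,"ax":0,"ay":0,"az":0}]';  python3 - <<'E'
from h import *
st()
S=grab('side');W=grab('wrist');
st()
p=w2b(manip.state()['tool_pos']);v=p[1:]-[.1458,.0799];print(np.hypot(*v),np.degrees(np.arctan2(v[1],v[0])))
cv2.imwrite('pics/b6.png',np.hstack([cv2.resize(S['image'][140:260,250:370],(400,400),interpolation=cv2.INTER_CUBIC),cv2.resize(W['image'],(400,300))[:300].copy() if 0 else cv2.copyMakeBorder(cv2.resize(W['image'],(400,300)),0,100,0,0,cv2.BORDER_CONSTANT)]))
E
```

```text
time: 11.68
tool_pos: [0.5958, 0.0253, 0.1802]
tool_rot: [-0.001, 0.998, 0.067, 0.007]
contact_force: [0.1, -0.1, 0.4]
gripper_width: -0.002
t 11.68 box [-0.0248  0.0465  0.1802] z [ 0.015  0.002 -1.   ] F [ 0.1 -0.1  0.4] q [-0.08  0.01  1.74  0.    1.37 -0.22] w -0.002
t 11.78 box [-0.0273  0.0462  0.1765] z [ 0.007  0.002 -1.   ] F [-0.4  0.  -0.1] q [-0.08  0.01  1.75  0.    1.38 -0.22] w -0.002
0.13872080637433615 135.86207048960338
```

View pics/b6.png

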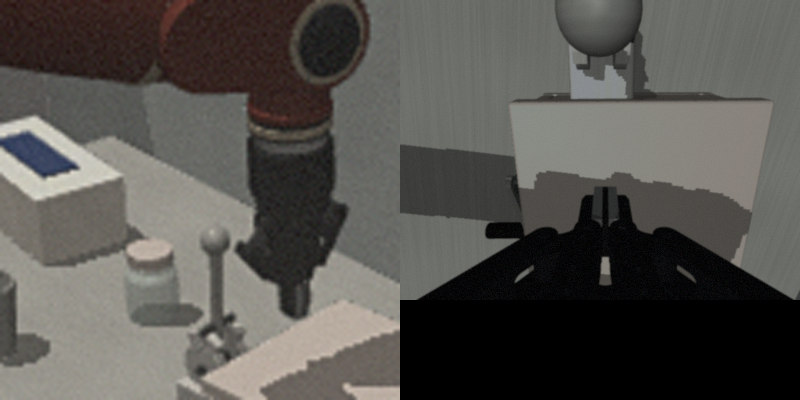

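The ball slipped out of the grip. The bat stands near vertical with the ball at side-zoom (215,240), so I'll locate it and regrasp deeper.

```bash
python3 -m handwheel '[{"dx":0,"dy":0,"dz":-0.04,"ax":0,"ay":0,"az":0},{"dx":0,"dy":0,"dz":-0.09,"ax":0,"ay":0,"az":0},{"dx":0,"dy":0,"dz":-0.12,"ax":0,"ay":0,"az":0}]' 0
python3 - <<'E'
from h import *
S=grab('side');W=grab('wrist')
st()
cv2.imwrite('pics/b7.png',np.hstack([cv2.resize(S['image'][190:260,285:355],(400,400),interpolation=cv2.INTER_CUBIC),cv2.copyMakeBorder(cv2.resize(W['image'],(400,300)),0,100,0,0,cv2.BORDER_CONSTANT)]))
for a in range(80,100,5):
  for r in (.12,.1325,.138):
    b=b2w(BP,[-.03,.145+r*np.cos(np.radians(a)),.095+r*np.sin(np.radians(a))])
    print(a,r,proj(np.array(S['K']),S['xyz'],S['rotation'],b).round(1),proj(np.array(W['K']),W['xyz'],W['rotation'],b).round(1))
E
```

```text
time: 12.15
tool_pos: [0.5935, 0.0264, 0.3016]
tool_rot: [-0.001, 0.998, 0.067, 0.007]
contact_force: [0.2, 0.2, -1.0]
gripper_width: 0.638
t 12.25 box [-0.0258  0.0476  0.3037] z [ 0.018  0.002 -1.   ] F [ 0.3 -0.7  1. ] q [-0.08 -0.06  1.61  0.    1.58 -0.22] w 0.804
80 0.12 [308.2 213.5] [317.   22.9]
80 0.1325 [307.5 209.7] [316.8  13.4]
80 0.138 [307.2 208.1] [316.7   8.9]
85 0.12 [310.5 214. ] [317.1  44.8]
85 0.1325 [310.1 210.4] [317.   39.2]
85 0.138 [309.9 208.8] [316.9  36.5]
90 0.12 [312.8 214.9] [317.3  66.6]
90 0.1325 [312.7 211.3] [317.2  64.8]
90 0.138 [312.6 209.7] [317.1  63.9]
95 0.12 [315.2 216. ] [317.4  87.9]
95 0.1325 [315.3 212.6] [317.3  89.6]
95 0.138 [315.4 211. ] [317.3  90.4]
```

View pics/b7.png

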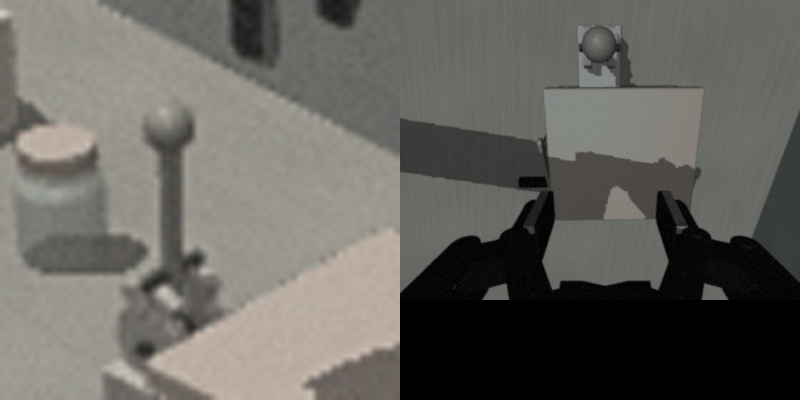

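Both views put the bat at about 92° with r≈132 mm, resting on the hump's top. Step 3 (pull) should be met. The rest only needs a push over, so I'll push with closed fingers from the outer side.

```bash
python3 - <<'E'
from h import *
rows([[-.03,.205,.30],[-.03,.205,.216]])
E
python3 -m handwheel '[{"dx":-0.004,"dy":-0.06,"dz":0,"ax":0,"ay":0.015,"az":0},{"dx":-0.004,"dy":-0.12,"dz":0,"ax":0,"ay":0.015,"az":0},{"dx":-0.004,"dy":-0.157,"dz":0,"ax":0,"ay":0.015,"az":0},{"dx":-0.004,"dy":-0.157,"dz":0.04,"ax":0,"ay":0.015,"az":0},{"dx":-0.004,"dy":-0.157,"dz":0.085,"ax":0,"ay":0.015,"az":0}]' 255
python3 - <<'E'
from h import *
S=grab('side');W=grab('wrist')
st()
rows([[-.03,.17,.219],[-.03,.152,.220],[-.03,.135,.220],[-.03,.113,.217],[-.03,.0915,.209],[-.03,.075,.199]])
cv2.imwrite('pics/b8.png',np.hstack([cv2.resize(S['image'][190:260,285:355],(400,400),interpolation=cv2.INTER_CUBIC),cv2.copyMakeBorder(cv2.resize(W['image'],(400,300)),0,100,0,0,cv2.BORDER_CONSTANT)]))
E
```

```text
{'dx': -0.0041, 'dy': -0.1574, 'dz': 0.0036, 'ax': 0.0005, 'ay': -0.0182, 'az': 0.0009} dist 0.158
{'dx': -0.0056, 'dy': -0.1575, 'dz': 0.0876, 'ax': 0.0005, 'ay': -0.0182, 'az': 0.0009} dist 0.18
time: 12.88
tool_pos: [0.568, 0.1824, 0.2115]
tool_rot: [-0.002, 0.998, 0.068, 0.012]
contact_force: [0.5, 0.2, -1.1]
gripper_width: 0.001
t 12.97 box [-0.0357  0.2049  0.2046] z [ 0.01   0.002 -1.   ] F [-0.1 -0.1 -0.7] q [ 0.18 -0.01  1.72  0.    1.42  0.05] w 0.004
{'dx': 0.0058, 'dy': 0.0349, 'dz': -0.0144, 'ax': -0.001, 'ay': -0.0098, 'az': 0.0009} dist 0.038
{'dx': 0.0058, 'dy': 0.0529, 'dz': -0.0154, 'ax': -0.001, 'ay': -0.0098, 'az': 0.0009} dist 0.055
{'dx': 0.0058, 'dy': 0.0699, 'dz': -0.0154, 'ax': -0.001, 'ay': -0.0098, 'az': 0.0009} dist 0.072
{'dx': 0.0058, 'dy': 0.0919, 'dz': -0.0124, 'ax': -0.001, 'ay': -0.0098, 'az': 0.0009} dist 0.093
{'dx': 0.0057, 'dy': 0.1134, 'dz': -0.0044, 'ax': -0.001, 'ay': -0.0098, 'az': 0.0009} dist 0.114
{'dx': 0.0055, 'dy': 0.1299, 'dz': 0.0055, 'ax': -0.001, 'ay': -0.0098, 'az': 0.0009} dist 0.13
```

View pics/b8.png

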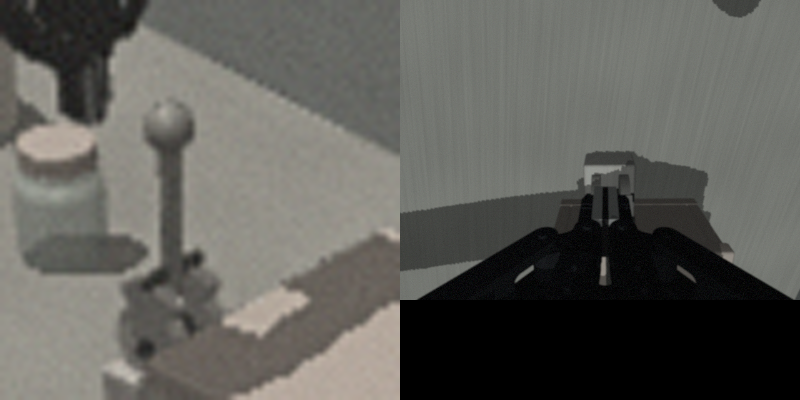

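The fingers at (85,90) are on the outer side of the ball at (168,127). I'll push in two stages.

```bash
python3 -m handwheel '[{"dx":0.005,"dy":0.02,"dz":-0.012,"ax":0,"ay":-0.01,"az":0},{"dx":0.006,"dy":0.038,"dz":-0.014,"ax":0,"ay":-0.01,"az":0},{"dx":0.006,"dy":0.053,"dz":-0.015,"ax":0,"ay":-0.01,"az":0},{"dx":0.006,"dy":0.068,"dz":-0.015,"ax":0,"ay":-0.01,"az":0},{"dx":0.006,"dy":0.068,"dz":-0.015,"ax":0,"ay":-0.01,"az":0}]'
python3 - <<'E'
from h import *
S=grab('side');W=grab('wrist')
st()
rows([[-.03,.113,.217],[-.03,.0915,.209],[-.03,.075,.199]])
cv2.imwrite('pics/b9.png',np.hstack([cv2.resize(S['image'][190:260,285:355],(400,400),interpolation=cv2.INTER_CUBIC),cv2.copyMakeBorder(cv2.resize(W['image'],(400,300)),0,100,0,0,cv2.BORDER_CONSTANT)]))
E
```

```text
time: 13.6
tool_pos: [0.5825, 0.1124, 0.227]
tool_rot: [-0.001, 0.998, 0.066, 0.006]
contact_force: [-0.6, 1.1, 0.4]
gripper_width: -0.002
t 13.7 box [-0.0266  0.1358  0.2264] z [ 0.01   0.003 -1.   ] F [0.2 0.7 1. ] q [ 0.07 -0.03  1.7   0.    1.46 -0.07] w 0.003
{'dx': -0.0034, 'dy': 0.0228, 'dz': 0.0093, 'ax': -0.0011, 'ay': -0.0105, 'az': -0.0009} dist 0.025
{'dx': -0.0035, 'dy': 0.0443, 'dz': 0.0173, 'ax': -0.0011, 'ay': -0.0105, 'az': -0.0009} dist 0.048
{'dx': -0.0036, 'dy': 0.0608, 'dz': 0.0273, 'ax': -0.0011, 'ay': -0.0105, 'az': -0.0009} dist 0.067
```

View pics/b9.png

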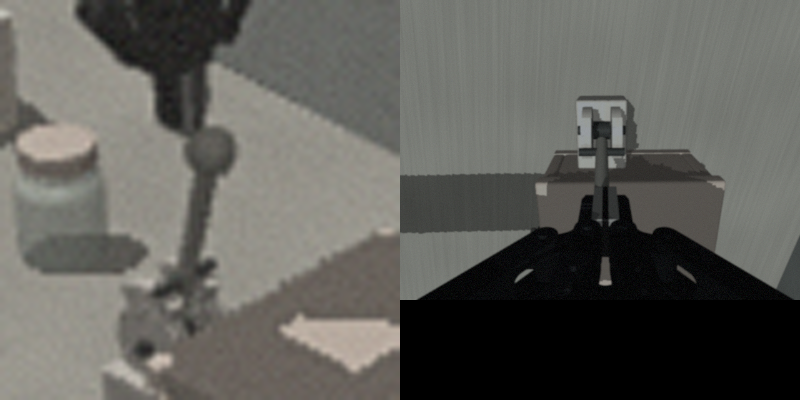

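```bash
python3 -m handwheel '[{"dx":-0.003,"dy":0.01,"dz":0.008,"ax":0,"ay":-0.01,"az":0},{"dx":-0.003,"dy":0.023,"dz":0.014,"ax":0,"ay":-0.01,"az":0},{"dx":-0.003,"dy":0.044,"dz":0.021,"ax":0,"ay":-0.01,"az":0},{"dx":-0.003,"dy":0.057,"dz":0.030,"ax":0,"ay":-0.01,"az":0},{"dx":-0.003,"dy":0.057,"dz":0.030,"ax":0,"ay":-0.01,"az":0}]'
python3 - <<'E'
from h import *
S=grab('side');W=grab('wrist')
st()
rows([[-.03,.07,.190]])
cv2.imwrite('pics/b10.png',np.hstack([cv2.resize(S['image'][190:260,285:355],(400,400),interpolation=cv2.INTER_CUBIC),cv2.copyMakeBorder(cv2.resize(W['image'],(400,300)),0,100,0,0,cv2.BORDER_CONSTANT)]))
E
```

```text
time: 14.32
tool_pos: [0.5869, 0.0558, 0.1952]
tool_rot: [-0.001, 0.998, 0.066, -0.0]
contact_force: [0.3, 0.9, -0.0]
gripper_width: 0.0
t 14.43 box [-0.0288  0.0789  0.1967] z [ 0.002  0.002 -1.   ] F [0.1 0.1 0.1] q [-0.03 -0.01  1.73  0.    1.42 -0.16] w 0.001
{'dx': -0.0012, 'dy': 0.0089, 'dz': 0.0067, 'ax': -0.0014, 'ay': -0.0017, 'az': -0.001} dist 0.011
```

View pics/b10.png

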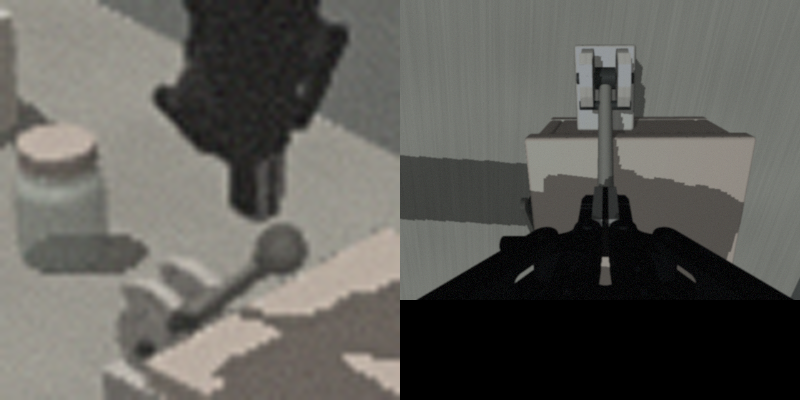

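The bat has tipped over the lid with the ball at (281,250), and the finger shows no contact force. I'll retreat up and towards the robot, then measure.

```bash
python3 -m handwheel '[{"dx":0,"dy":0,"dz":-0.05,"ax":0,"ay":0,"az":0},{"dx":0,"dy":0,"dz":-0.11,"ax":0,"ay":0,"az":0},{"dx":-0.06,"dy":0,"dz":-0.12,"ax":0,"ay":0,"az":0},{"dx":-0.12,"dy":0,"dz":-0.12,"ax":0,"ay":0,"az":0},{"dx":-0.17,"dy":0,"dz":-0.12,"ax":0,"ay":0,"az":0}]'
python3 - <<'E'
from h import *
S=grab('side');T=grab('top');W=grab('wrist')
st()
cv2.imwrite('pics/b11.png',np.hstack([cv2.resize(S['image'][190:260,285:355],(400,400),interpolation=cv2.INTER_CUBIC),cv2.copyMakeBorder(cv2.resize(W['image'],(400,300)),0,100,0,0,cv2.BORDER_CONSTANT)]))
cv2.imwrite('pics/t11.png',T['image'])
for a in (130,133,135,137):
  for r in (.12,.1225,.1325):
    b=b2w(BP,[-.03,.145+r*np.cos(np.radians(a)),.095+r*np.sin(np.radians(a))])
    print(a,r,*[proj(np.array(f['K']),f['xyz'],f['rotation'],b).round(1) for f in (S,T,W)])
E
```

```text
time: 15.05
tool_pos: [0.4173, 0.0347, 0.3175]
tool_rot: [-0.001, 0.998, 0.067, 0.002]
contact_force: [-0.1, -0.3, 0.9]
gripper_width: 0.002
t 15.2 box [-0.2     0.0795  0.3176] z [ 0.006  0.001 -1.   ] F [-0.3 -0.2 -0.7] q [-0.1  -0.51  1.94  0.    1.7  -0.23] w 0.003
130 0.12 [331.2 230.6] [299.  228.9] [572.9 239.5]
130 0.1225 [331.5 230.3] [299.7 228.6] [574.1 242.6]
130 0.1325 [333.  228.7] [302.4 227.7] [578.7 255.1]
133 0.12 [332.3 232.3] [301.1 228.9] [568.4 243.9]
133 0.1225 [332.7 232. ] [301.9 228.6] [569.4 247. ]
133 0.1325 [334.3 230.6] [304.8 227.7] [573.4 259.7]
135 0.12 [333.1 233.5] [302.5 228.9] [565.4 246.4]
135 0.1225 [333.5 233.1] [303.3 228.6] [566.3 249.6]
135 0.1325 [335.1 231.9] [306.3 227.7] [570.  262.4]
137 0.12 [333.8 234.6] [303.8 228.9] [562.4 248.8]
137 0.1225 [334.2 234.3] [304.6 228.7] [563.2 252. ]
137 0.1325 [335.9 233.2] [307.8 227.7] [566.5 264.8]
```

View pics/b11.png

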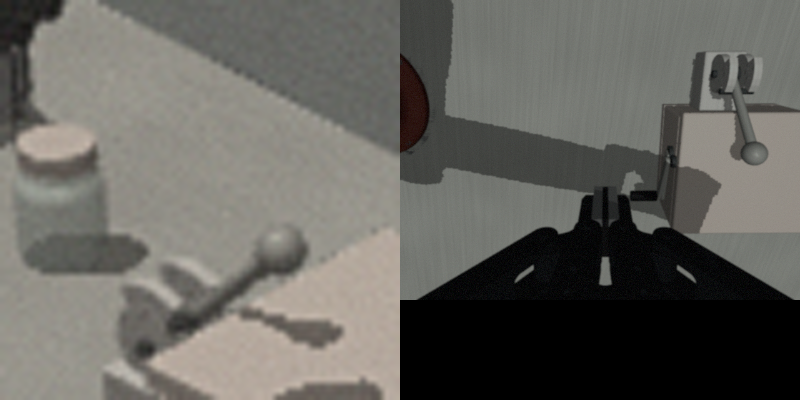

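View pics/t11.png

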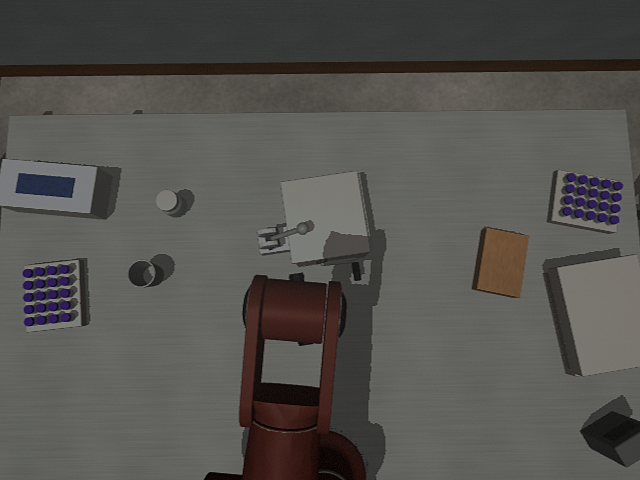

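The ball sits at about r=120 mm and 135° in all three views. I'll do a finer circle fit before handing in.

```bash
python3 - <<'E'
from h import *
from scipy.optimize import least_squares
S=grab('side');T=grab('top');W=grab('wrist')
for n,f,c,r in (('wrist',W,(566,244),17),('top',T,(303,228),7)):
    x0,y0=c;k=8;h=30 if r>10 else 14
    g=cv2.resize(f['image'][y0-h:y0+h,x0-h:x0+h],None,fx=k,fy=k,interpolation=cv2.INTER_CUBIC)
    cv2.imwrite(f'pics/fit_{n}.png',g); print(n,g.shape)
a=cv2.imread('pics/fit_wrist.png');b=cv2.imread('pics/fit_top.png')
cv2.imwrite('pics/fit.png',np.hstack([cv2.resize(a,(400,400)),cv2.resize(b,(400,400))]))
E
```

```text
wrist (480, 480, 3)
top (224, 224, 3)
```

View pics/fit.png

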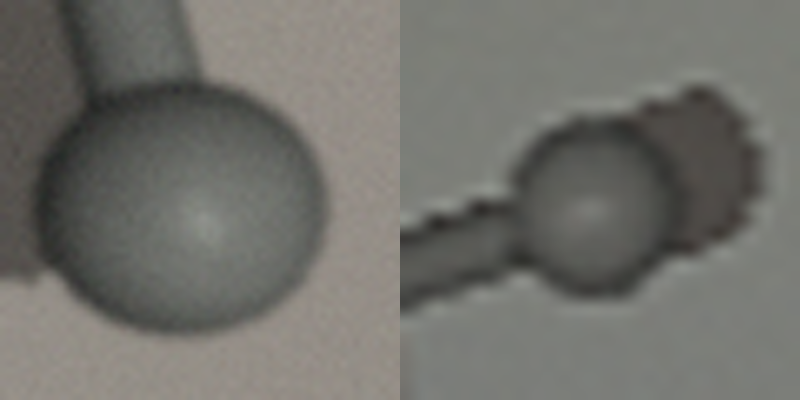

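The wrist fit gives (563.4,245.2) against (565.4,246.4) predicted for home. The top fit gives (302.8,228.5) against (302.5,228.9). The toggle is home in its lock, so I'm handing in.

```bash
python3 - <<'E'
from h import *
st(); print(manip.job_done())
E
```

```text
t 15.35 box [-0.1983  0.0792  0.3171] z [ 0.003  0.002 -1.   ] F [ 0.1  0.4 -0.6] q [-0.1  -0.5   1.94  0.    1.7  -0.23] w -0.001
the job is handed in; nothing more can be done
None
```

The cool box is shut and its toggle locked over the lid. I handed the job in at about 15.4 s; no verdict is reported.

- **Stay:** I broke it by pushing the knob with closed fingers, and the knee folded freely from there.
- **Lid:** I pushed it over and pressed it down until it met the stop at 128 mm height. Afterwards it measured flat from hinge to edge.
- **Toggle:** I gripped the ball and pulled it out by about 15.5 mm, with roughly 10 N on the tool. On the way over, the ball slipped out of the fingers and the toggle stopped nearly upright on the hump. I then pushed it the rest of the way with closed fingers, and it dropped into its lock.

**Last checks:**
- In the top and wrist views the ball is within about 2 pixels of its fully home position, at about 135° and 120 mm from the pivot. The side view alone reads about 1° further over and 2 mm out, which is within its pixel error.
- The carton, jar and beaker look unmoved in the top view.
- The arm stands clear of everything, with about zero force on the tool.
- The joint values cannot be read directly, so the lid and toggle angles come from the images and from where the tool met resistance.

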